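# Sort the press parts into their trays

## Task

Tidy up the parts strewn along the near edge of the table: put both black moulded clips in the yellow tray, both steel bolts in the blue tray and the dark steel punch in the red tray, all resting inside on the tray's floor, the clips flat, none on top of another or on the rim. Leave the hex key and the gauge block where they lie.

Things in the scene. Friction and masses are not known exactly. Their poses are not given: they have to be found in the camera images.
- clip_plain_mid (a point): black moulded plastic clip, an angular C-shaped block with a smooth arched top, about 46 mm wide (x), 67 mm long (y) and 28 mm high (z), lying flat, 24 to 39 g; solid, its outline tapers a little towards the top: grasp it across the 46 mm width (fingers closing along its x). The point is its centre, 14 mm above its underside. Belongs in the yellow tray.
- clip_stud_mid (a point): black moulded plastic clip, an angular C-shaped block with a short round stud on top near one end, about 46 mm wide (x), 74 mm long (y) and 31 mm high (z), lying flat, 24 to 39 g; solid, its outline tapers a little towards the top: grasp it across the 46 mm width (fingers closing along its x). The point is its centre, 15.5 mm above its underside. Belongs in the yellow tray.
- bolt_a_mid (a point): The first bright steel M8 bolt standing on its hexagon head: head 13 x 15 mm and about 6 mm high at the bottom, threaded shank 8 mm thick pointing up, 36 mm high in all, 24 to 39 g. The point is on its axis, 18 mm above the head's flat face; z runs along the shank. Belongs in the blue tray.
- bolt_b_mid (a point): The second bright steel M8 bolt standing on its hexagon head: head 13 x 15 mm and about 6 mm high at the bottom, threaded shank 8 mm thick pointing up, 36 mm high in all, 24 to 39 g. The point is on its axis, 18 mm above the head's flat face; z runs along the shank. Belongs in the blue tray.
- punch_mid (a point): spare press punch, a dark grey steel stepped round bar standing upright: 16 mm across, 53 mm high, 48 to 78 g (physically a plain 16 mm cylinder). The point is its centre, 26.5 mm above its foot; z runs along it. Belongs in the red tray.
- tray_yellow_floor (a point): yellow plastic sorting tray, fixed to the table: outside 104 mm (x) by 180 mm (y), rim 14 mm high above the table, walls 4 mm thick, flat inner floor 96 x 172 mm. The point is the centre of the inner floor, 4 mm above the table; x is the short side, y the long side, z up. For both clips.
- tray_blue_floor (a point): blue plastic sorting tray, fixed to the table: outside 104 mm (x) by 180 mm (y), rim 14 mm high above the table, walls 4 mm thick, flat inner floor 96 x 172 mm. The point is the centre of the inner floor, 4 mm above the table; x is the short side, y the long side, z up. For both bolts.
- tray_red_floor (a point): red plastic sorting tray, fixed to the table: outside 104 mm (x) by 180 mm (y), rim 14 mm high above the table, walls 4 mm thick, flat inner floor 96 x 172 mm. The point is the centre of the inner floor, 4 mm above the table; x is the short side, y the long side, z up. For the punch.
- hex_key_mid (a point): dark steel 6 mm hex key, L-shaped, 33 x 98 x 7 mm (long arm along its y), lying loose on the table among the parts. The point is the middle of its outline, 3.5 mm above the table. Not to be sorted; leave it where it lies.
- gauge_block_mid (a point): bright steel slotted gauge block, 22 mm (x) x 56 mm (y) x 12 mm high, lying loose on the table among the parts. The point is its centre. Not to be sorted; leave it where it lies.

How it is judged (in metres and radians):
At the end, for the whole second after the job is handed in: All at rest on the floor of their trays: both clips flat (within 0.15 rad) in the yellow one, centres within 26 x 63 mm of its centre; both bolts in the blue (42 x 80 mm) and the punch in the red (40 x 78 mm), standing or lying; centres under 19.5, 23 and 31 mm above the floor (x of clip_plain_mid in the frame of tray_yellow_floor between -0.026 and 0.026 m and y of clip_plain_mid in the frame of tray_yellow_floor between -0.063 and 0.063 m and z of each of clip_plain_mid, clip_stud_mid in the frame of tray_yellow_floor below 0.0195 m and linear speed of each of clip_plain, clip_stud, bolt_a, bolt_b, punch below 0.02 m/s and angle between each of clip_plain_mid, clip_stud_mid's own z axis and vertical below 0.15 rad and x of clip_stud_mid in the frame of tray_yellow_floor between -0.026 and 0.026 m and y of clip_stud_mid in the frame of tray_yellow_floor between -0.063 and 0.063 m and x of bolt_a_mid in the frame of tray_blue_floor between -0.042 and 0.042 m and y of bolt_a_mid in the frame of tray_blue_floor between -0.08 and 0.08 m and z of each of bolt_a_mid, bolt_b_mid in the frame of tray_blue_floor below 0.023 m and x of bolt_b_mid in the frame of tray_blue_floor between -0.042 and 0.042 m and y of bolt_b_mid in the frame of tray_blue_floor between -0.08 and 0.08 m and x of punch_mid in the frame of tray_red_floor between -0.04 and 0.04 m and y of punch_mid in the frame of tray_red_floor between -0.078 and 0.078 m and z of punch_mid in the frame of tray_red_floor below 0.031 m); the robot touches nothing.
It fails at once if the hex key is pushed more than 20 mm from where it lay (distance of hex_key_mid from where it was at the start of the episode above 0.02 m).
It fails at once if the gauge block is pushed more than 20 mm from where it lay (distance of gauge_block_mid from where it was at the start of the episode above 0.02 m).
It also fails if it takes over 131 s, if anything falls off the work surface, if the arm or the gripper's body presses on something with over 40 N, if the wrist force passes 120 N, or if a joint passes its speed limit or range.

## Robot

A 6-joint arm with a two-finger parallel gripper is mounted at the origin on a cart in front of the work surface, level with it; the furniture and walls round the work are solid. World frame = base frame: x ahead of the robot, y to its left, z up, the work surface at z = 0. Lengths are in m, angles in degrees, forces in N, time in s.
With the tool pointing down it reaches from about 0.325 to 0.75 m from the base axis. Payload 7.6 kg.
Tool frame: the origin (TCP) lies on the mounting face of the last link; the fingertips stand 173 mm ahead of it and the grasp point (between the pads) lies 155 mm ahead of it; z points along the fingers, y is the line along which they close (so a half turn about z gives the same grasp; the last joint's range is limited). The gripper opens to 85 mm and grips with 20 to 120 N. Pads are 22 mm wide; open, the fingers measure 114 mm over their backs; the gripper's body (76 mm by 85 mm) begins 54 mm behind the grasp point. The pads swing forward as they close: fully open they stand 13 mm farther back than shut.
Start: joints at [60.086, 2.991, 80.254, -0, 96.75, -4.028], TCP at [0.229, 0.472, 0.405] pointing down, gripper open.
Joint ranges: [-166.34, 166.34], [-52.06, 124.39], [6.96, 135.62], [-60.46, 240.46], [14.63, 156.25], [-167.68, 167.68]. Speed limits (degrees/s): [147.25, 147.25, 172.46, 180, 180, 180].

## Interface

Orientations are given as a 3x3 rotation matrix whose columns are the frame's x, y, z axes.
In Python, from rig import arm, optics, workorder gives the robot as it stands. The module is installed in compiled form; this text tells all that it offers.
- The arm moves only by the tool send_rows, never from a script. Its argument "steps" is a list that holds one entry, the list of rows, each a list of 7 numbers: the turn, a rotation vector about the tool's x, y, z in rad, then the shift along the tool's x, y, z in m, then the finger opening in m, from 0 to 0.0854. A call has 1 to 8 rows; each row is the pose to reach, as a shift and turn from the pose commanded when the call began, along the tool's axes at that moment; what a row does not reach only later rows make up. A row lasts 1/8 s, in which the tool goes at most 62.5 mm and 10.7 degrees, less where a joint would pass 70% of its speed; a pose out of reach is approached as far as the arm can. A call with a gripper value outside its range is refused whole. The fingers move at their own pace and stop on an object; the grip force is fixed at half the most. Time passes only in rows, so rows that repeat a pose let the fingers close. It gives the time, the measured TCP pose, the force, the opening and the grip force at its end, in the units of the state.
- arm.read_state(): the state, without advancing time (a new reading comes with each control period).
- optics.snapshot(name): name is "scene" or "top"; returns the picture (420x560x3 uint8, red, green, blue); there is no depth.
- optics.calibration(name): a dict with "vertical_fov" (degrees; the focal length in pixels is half the picture's height over the tangent of half this angle, whatever the lens; pixels are square), "cx", "cy" (the principal point, pixels), "k1" (the pictures are not rectified: a ray, as slopes to the right and down, at radius r is drawn at 1 + k1 r^2 times it, then the intrinsics apply), "origin" and "attitude" of the camera in the world. Camera axes: x right, y down, z forward; pixel columns grow to the right and rows downward; lengths in m; the calibration is good to about 2 mm. A picture is of the moment at which its call begins. calibration takes no time and is no camera call.
- workorder.close_job(): hands the job in; it is judged then, once.
Trained networks look in the newest picture that a camera, given by its name, has taken for a name from the list of things; names that differ only in an ending like _2 or _b are one class to them, and where a whole thing is asked for, a point or a joint stands for the part that bears it (a point fixed in the world has none). Each returns a list of dicts, best first, with "score" (0 to 1); they miss things now and then, are a little off and sometimes report something else, mostly with a low value. They report only what shows in the picture. A call takes as long as a camera call.
- optics.look_for(camera, thing): "position" ([x, y, z] in m, in world coordinates, good to about 4 mm: the middle of the surface that is visible of it).
The state is a dict: "time_s": time; "qpos": joint angles; "joint_vel": joint speeds; "joint_torque": joint torques, N m; "tcp_pos": TCP position; "tool_rot": TCP orientation; "force": force on the tool from outside, world axes, zero at the start; "moment": the same for the moment, N m; "opening": finger opening in m; "gripper_force": force on a finger pad.
Only numpy, scipy, OpenCV 4.12 (cv2) and the standard library are available. Lean on these libraries where they do the work, as an engineer would, in place of code of your own. Each camera call takes 0.05 s, during which the arm holds its last target. There are 200 camera calls.

## Working session

There is one attempt and no reset: what is moved stays moved. The work goes in short steps, Python scripts to look and compute and a tool call to move; the robot and the scene stay as the last step left them, time stands still between calls to the robot, and variables do not carry over. Pictures are saved under pics/ and viewed, at most 14 in all, crops included, and the job is handed in when it is done.

Besides the shell and the picture viewer there is one more tool, called as name([rows], argument=value, ...), one row to a line, values as JSON. send_rows: Moves the arm, as the interface text tells. Its arguments: {"type":"object","properties":{"steps":{"type":"array"}},"required":["steps"]}

```bash
mkdir -p pics; python3 - <<'E'
from rig import arm, optics, workorder
import cv2,numpy as np
for n in ("scene","top"):
    im=optics.snapshot(n); cv2.imwrite(f"pics/{n}0.png",cv2.cvtColor(im,cv2.COLOR_RGB2BGR))
    c=optics.calibration(n); print(n,{k:np.round(v,4).tolist() for k,v in c.items()})
    for t in ["clip_plain_mid","clip_stud_mid","bolt_a_mid","punch_mid","tray_yellow_floor","tray_blue_floor","tray_red_floor","hex_key_mid","gauge_block_mid"]:
        print(t,[(np.round(d["position"],3).tolist(),round(d["score"],2)) for d in optics.look_for(n,t)])
s=arm.read_state();print(s["tcp_pos"],s["tool_rot"],s["time_s"])
E
```

```text
scene {'vertical_fov': 57.777, 'cx': 285.1455, 'cy': 214.1981, 'k1': -0.0533, 'origin': [-0.0032, -0.5073, 0.6274], 'attitude': [[0.7447, -0.414, 0.5234], [-0.6673, -0.4716, 0.5764], [0.0082, -0.7786, -0.6275]]}
clip_plain_mid [([0.407, -0.222, 0.024], 0.97)]
clip_stud_mid [([0.41, 0.116, 0.018], 0.64)]
bolt_a_mid [([0.53, -0.246, 0.004], 0.67), ([0.417, 0.02, 0.011], 0.57)]
punch_mid [([0.398, -0.334, 0.029], 0.73), ([0.503, 0.346, 0.003], 0.41)]
tray_yellow_floor []
tray_blue_floor [([0.507, 0.348, 0.004], 0.64), ([0.396, -0.335, 0.026], 0.25)]
tray_red_floor [([0.548, 0.04, 0.002], 0.78)]
hex_key_mid []
gauge_block_mid [([0.412, -0.106, 0.008], 0.72)]
top {'vertical_fov': 43.4337, 'cx': 272.3773, 'cy': 206.7519, 'k1': -0.0068, 'origin': [0.3708, 0.0213, 1.5195], 'attitude': [[-0.0221, -0.9973, 0.0706], [-0.9997, 0.0229, 0.0104], [-0.012, -0.0704, -0.9974]]}
clip_plain_mid [([0.409, -0.217, 0.028], 0.64), ([0.418, 0.283, 0.008], 0.48)]
clip_stud_mid [([0.422, 0.129, 0.022], 0.72)]
bolt_a_mid []
punch_mid [([0.403, -0.32, 0.034], 0.55)]
tray_yellow_floor [([0.53, -0.24, 0.007], 0.63)]
tray_blue_floor [([0.511, 0.354, 0.009], 0.9)]
tray_red_floor [([0.543, 0.044, 0.004], 0.76), ([0.403, -0.326, 0.033], 0.24)]
hex_key_mid [([0.416, 0.28, 0.01], 0.67)]
gauge_block_mid [([0.416, -0.102, 0.015], 0.42)]
[0.22919307 0.47234199 0.40472627] [[-8.99664459e-01  4.36582016e-01  6.97790902e-05]
 [ 4.36582021e-01  8.99664451e-01  1.22196227e-04]
 [-9.42909159e-06  1.40399899e-04 -9.99999990e-01]] 1.0
```

View pics/scene0.png

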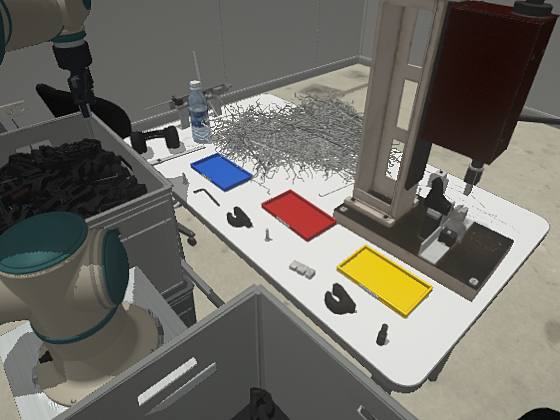

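View pics/top0.png

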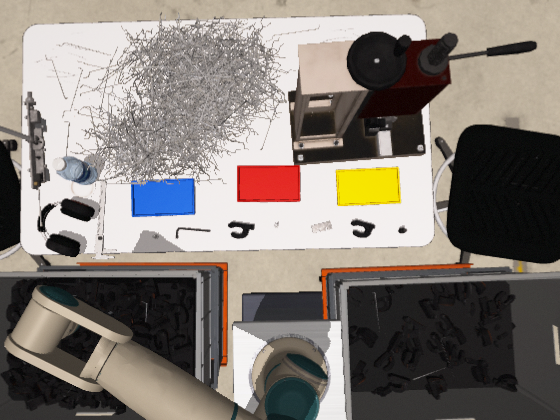

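```bash
python3 - <<'E'
import cv2,numpy as np
t=cv2.imread("pics/top0.png"); s=cv2.imread("pics/scene0.png")
a=cv2.resize(t[155:260,90:290],(800,420),interpolation=cv2.INTER_CUBIC)
cv2.imwrite("pics/c1.png",a)
cv2.imwrite("pics/c2.png",cv2.resize(t[155:260,240:440],(800,420),interpolation=cv2.INTER_CUBIC))
cv2.imwrite("pics/c3.png",cv2.resize(s[140:290,150:350],(800,600),interpolation=cv2.INTER_CUBIC))
cv2.imwrite("pics/c4.png",cv2.resize(s[220:370,260:460],(800,600),interpolation=cv2.INTER_CUBIC))
E
```

```text
(no output)
```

View pics/c1.png

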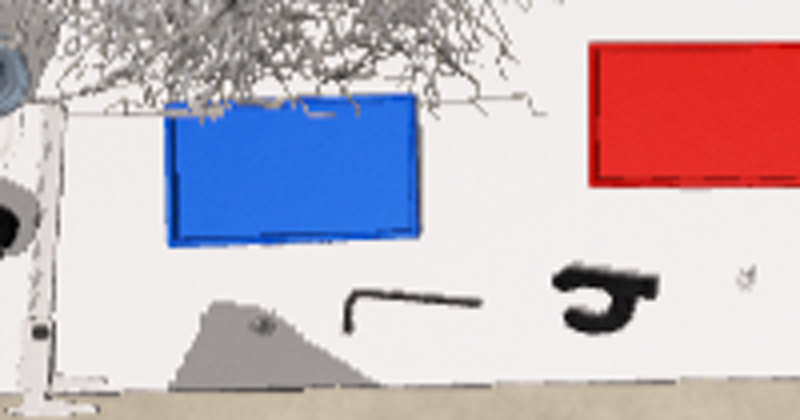

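View pics/c2.png

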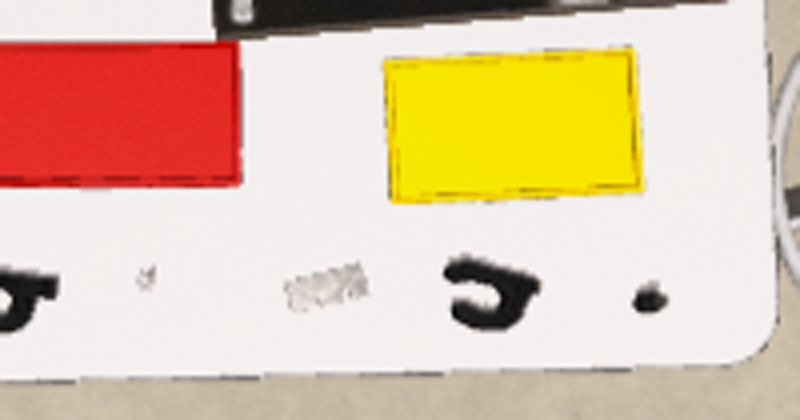

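View pics/c3.png

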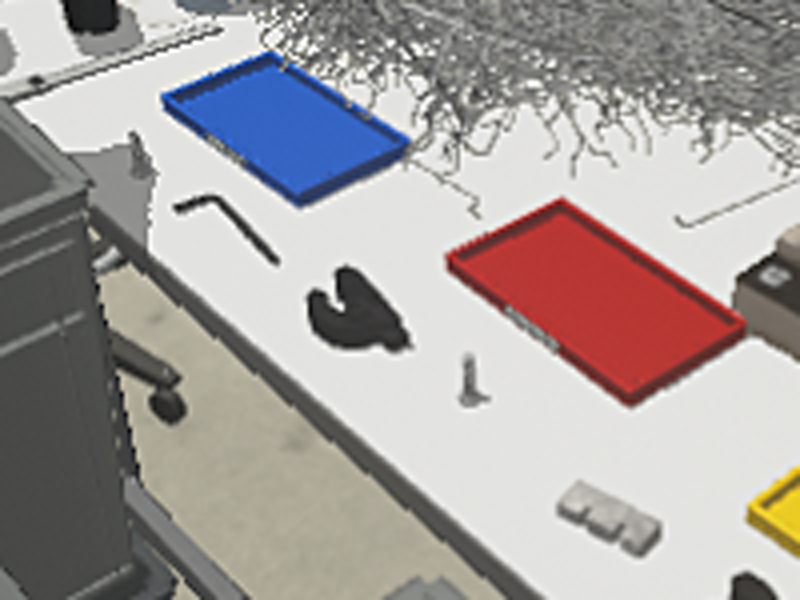

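View pics/c4.png

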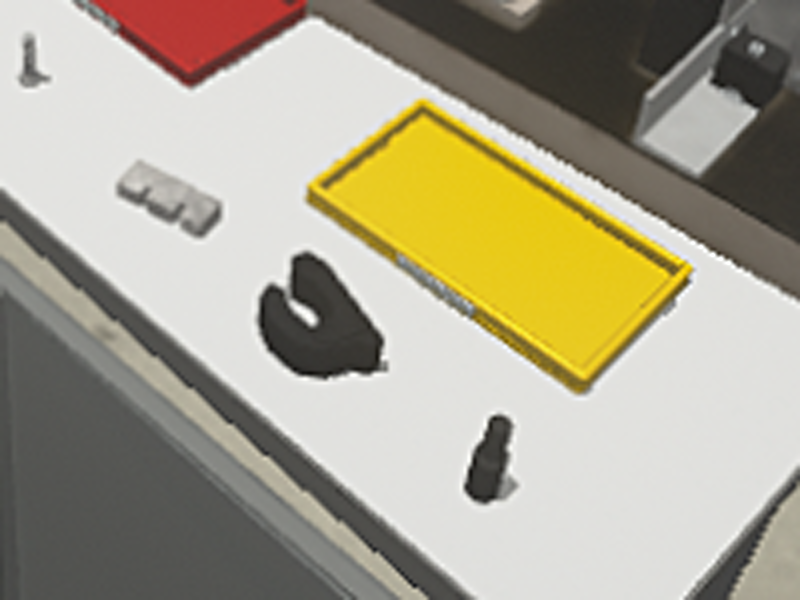

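Scene: the plain clip (340,298), punch (382,335), bolts (267,235) and (184,180), stud clip (239,217), gauge block (303,269) and hex key (206,196). The top view agrees: bolts at (276,224) and (156,236). One bolt stands in a shadow near the left bin.

```bash
cat > h.py <<'E'
import cv2,numpy as np
from rig import arm,optics
from scipy.spatial.transform import Rotation as R
def ground(cam,uv,z):
    c=optics.calibration(cam); f=210/np.tan(np.radians(c["vertical_fov"])/2)
    K=np.array([[f,0,c["cx"]],[0,f,c["cy"]],[0,0,1]])
    p=cv2.undistortPoints(np.array(uv,float).reshape(-1,1,2),K,np.array([c["k1"],0,0,0]))[:,0]
    d=np.c_[p,np.ones(len(p))]@np.array(c["attitude"]).T; o=np.array(c["origin"])
    return (o+d*((z-o[2])/d[:,2])[:,None])[:,:2]
def plan(*tgt):
    """tgt: (x,y,z,yaw_deg); yaw 0 = tool y along world x"""
    s=arm.read_state(); r=np.array(s["tool_rot"]); p=np.array(s["tcp_pos"])
    print("t",s["time_s"],"tcp",np.round(p,4),"open",round(s["opening"],4),"F",np.round(s["force"],1),"grip",round(s["gripper_force"],1))
    for x,y,z,w in tgt:
        a=np.radians(w); T=np.array([[-np.sin(a),np.cos(a),0],[np.cos(a),np.sin(a),0],[0,0,-1]])
        print((x,y,z,w),"rot",np.round((R.from_matrix(r.T@T)).as_rotvec(),3),"shift",np.round(r.T@(np.array([x,y,z])-p),4))
E
python3 - <<'E'
from h import *
t=cv2.imread("pics/top0.png"); s=cv2.imread("pics/scene0.png")
def blob(im,cam,x0,y0,x1,y1,z,thr):
    g=(im[y0:y1,x0:x1].max(2)<thr).astype(np.uint8)
    n,l,st,_=cv2.connectedComponentsWithStats(g); k=1+st[1:,4].argmax()
    v,u=np.nonzero(l==k); q=ground(cam,np.c_[u+x0,v+y0],z)*1000
    r=cv2.minAreaRect(cv2.convexHull(q.astype(np.float32))); return [np.round(a,1) for a in r]+[st[k,4]]
print("plain top",blob(t,"top",345,212,380,242,.014,110)); print("stud top",blob(t,"top",222,215,260,242,.014,110))
print("plain sc",blob(s,"scene",318,275,362,320,.014,80)); print("stud sc",blob(s,"scene",220,200,256,230,.014,80))
print("punch top",blob(t,"top",396,222,412,236,.03,110)); 
print("punch foot scene",ground("scene",[(381,343)],0), "top of punch",ground("scene",[(384.5,324)],.053))
print("bolts base scene",ground("scene",[(267.5,239.5),(184.5,182.5)],.003)); print("tops",ground("scene",[(267,229.5),(183.5,174)],.036))
print("bolts top",ground("top",[(276.3,224.3),(155.7,236)],.02))
for n,lo,hi in (("Y",(0,150,150),(90,255,255)),("B",(150,60,0),(255,160,90)),("R",(0,0,150),(90,90,255))):
  for cam,im in (("top",t),("scene",s)):
    g=cv2.inRange(im,lo,hi); _,l,st,_=cv2.connectedComponentsWithStats(g); k=1+st[1:,4].argmax()
    v,u=np.nonzero(l==k); print(n,cam,[np.round(a,1) for a in cv2.minAreaRect(cv2.convexHull((ground(cam,np.c_[u,v],.012)*1000).astype(np.float32)))])
print("bin edge z0",ground("top",[(150,265),(150,250)],0))
plan((.40,.32,.30,0))
E
```

```text
plain top [array([ 410.9, -218.5]), array([65.4, 45.6]), np.float64(88.7), np.int32(232)]
stud top [array([414.4, 129.6]), array([71.6, 42.8]), np.float64(88.7), np.int32(230)]
plain sc [array([ 403.1, -218. ]), array([77.5, 54.1]), np.float64(73.2), np.int32(587)]
stud sc [array([405.4, 124.6]), array([89.3, 50.6]), np.float64(79.5), np.int32(309)]
punch top [array([ 402.3, -328. ]), array([19.8, 11.3]), np.float64(88.7), np.int32(34)]
punch foot scene [[ 0.39886983 -0.33451328]] top of punch [[ 0.40069856 -0.32958215]]
bolts base scene [[0.42061524 0.02183724]
 [0.39525262 0.3697641 ]]
tops [[0.41956266 0.02132831]
 [0.39409918 0.36333471]]
bolts top [[0.42672331 0.02691046]
 [0.40112818 0.3711216 ]]
Y top [array([ 530.4, -237.6]), array([104. , 180.4]), np.float64(1.5)]
Y scene [array([ 527.3, -240.7]), array([104.6, 179.6]), np.float64(1.8)]
B top [array([512.4, 353.4]), array([104.8, 180.5]), np.float64(1.0)]
B scene [array([507.4, 349.9]), array([103. , 179.3]), np.float64(1.3)]
R top [array([546.4,  48.3]), array([178.8, 104.1]), np.float64(88.7)]
R scene [array([541.6,  44.7]), array([178.2, 103.8]), np.float64(89.3)]
bin edge z0 [[0.31859198 0.39279416]
 [0.36160243 0.39253495]]
t 1.0 tcp [0.2292 0.4723 0.4047] open 0.0853 F [-0.6 -0.   0.4] grip 0.0
(0.4, 0.32, 0.3, 0) rot [ 0.    -0.     1.119] shift [-0.2202 -0.0625  0.1047]
```

```bash
python3 - <<'E'
from h import *
def proj(cam,P):
    c=optics.calibration(cam); f=210/np.tan(np.radians(c["vertical_fov"])/2); A=np.array(c["attitude"])
    q=(P-np.array(c["origin"]))@A; s=q[:,:2]/q[:,2:]; s=s*(1+c["k1"]*(s**2).sum(1))[:,None]
    return s*f+[c["cx"],c["cy"]]
rows=[]
for cam in("top","scene"):
    im=cv2.imread(f"pics/{cam}0.png"); r=[]
    for cx,cy in((.407,-.218),(.41,.127)):
        jj,ii=np.meshgrid(np.arange(360),np.arange(290))
        P=np.c_[(cx-(ii.ravel()-145)/3000),(cy-(jj.ravel()-180)/3000),np.full(ii.size,.003 if cam=="scene" else .014)]
        m=proj(cam,P).astype(np.float32).reshape(290,360,2); o=cv2.remap(im,m[...,0],m[...,1],cv2.INTER_CUBIC)
        o=cv2.convertScaleAbs(o,alpha=1.0); cv2.line(o,(180,0),(180,289),(0,0,255),1); cv2.line(o,(0,145),(359,145),(0,0,255),1); r.append(o)
    rows.append(np.hstack(r))
cv2.imwrite("pics/rect.png",np.vstack(rows))
E
```

```text
(no output)
```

View pics/rect.png

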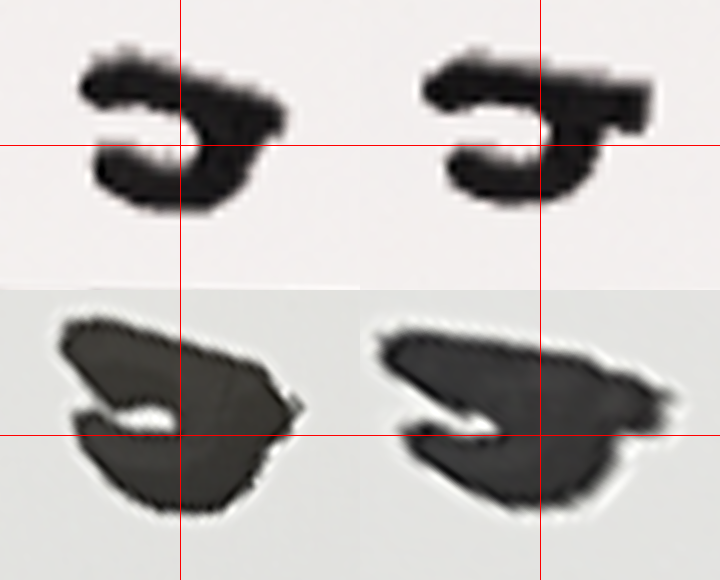

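The straight far edges show the plain clip yawed about -12° and the stud clip about -7°. I'll start with the bolt in the shadow, at (0.398, 0.368).

send_rows([
  [[0,0,0.16,-0.028,-0.003,0.02,0.04],[0,0,0.32,-0.056,-0.006,0.041,0.04],[0,0,0.48,-0.085,-0.009,0.062,0.04],[0,0,0.64,-0.113,-0.012,0.083,0.04],[0,0,0.8,-0.141,-0.014,0.103,0.04],[0,0,0.96,-0.169,-0.017,0.124,0.04],[0,0,1.119,-0.1974,-0.0201,0.1447,0.04],[0,0,1.119,-0.1974,-0.0201,0.1447,0.04]],
])

```text
time_s: 2.0
tcp_pos: [0.3987, 0.3669, 0.2582]
tool_rot: [[0.002, 1.0, -0.003], [1.0, -0.002, -0.002], [-0.002, -0.003, -1.0]]
force: [-0.7, 0.3, 0.2]
opening: 0.0402
gripper_force: 0.0
```

```bash
python3 - <<'E'
from h import *
im=optics.snapshot("scene"); cv2.imwrite("pics/s1.png",cv2.resize(cv2.cvtColor(im,4)[100:250,120:320],(800,600),interpolation=2))
plan((.398,.368,.184,0))
print(np.round(arm.read_state()["tool_rot"],3).tolist())
E
```

```text
t 2.05 tcp [0.3982 0.3678 0.2595] open 0.04 F [ 0.  -0.1 -0.1] grip 0.0
(0.398, 0.368, 0.184, 0) rot [-0.001  0.001  0.001] shift [ 0.0003 -0.0001  0.0755]
[[-0.001, 1.0, -0.001], [1.0, 0.001, -0.001], [-0.001, -0.001, -1.0]]
```

View pics/s1.png

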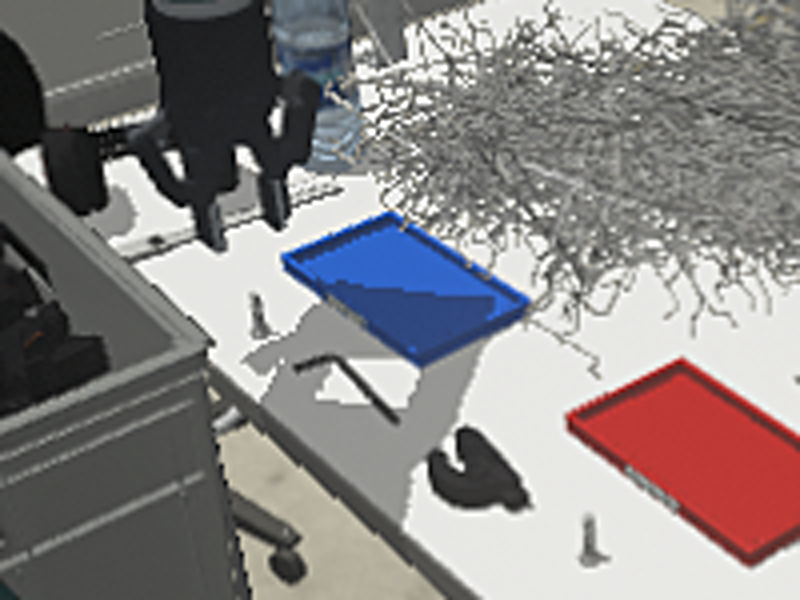

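send_rows([
  [[0,0,0,0,0,0.04,0.04],[0,0,0,0,0,0.075,0.04],[0,0,0,0,0,0.0755,0.04],[0,0,0,0,0,0.0755,0],[0,0,0,0,0,0.0755,0],[0,0,0,0,0,0.0755,0],[0,0,0,0,0,0.0755,0],[0,0,0,0,0,0.0755,0]],
])

```text
time_s: 3.05
tcp_pos: [0.3986, 0.3687, 0.187]
tool_rot: [[-0.0, 1.0, 0.003], [1.0, 0.0, 0.003], [0.003, 0.003, -1.0]]
force: [-1.5, 0.3, 6.1]
opening: 0.008
gripper_force: 58.6
```

send_rows([
  [[0,0,0,0,0,-0.03,0],[0,0,0,0,0,-0.06,0],[0,0,0,0.008,0.05,-0.06,0],[0,0,0,0.017,0.099,-0.06,0],[0,0,0,0.017,0.099,-0.06,0],[0,0,0,0.017,0.099,-0.04,0],[0,0,0,0.017,0.099,-0.012,0],[0,0,0,0.017,0.099,-0.012,0]],
])

```text
time_s: 4.05
tcp_pos: [0.4953, 0.3847, 0.1937]
tool_rot: [[-0.001, 1.0, -0.004], [1.0, 0.001, -0.003], [-0.003, -0.004, -1.0]]
force: [-0.4, -0.3, -0.5]
opening: 0.0075
gripper_force: 58.7
```

send_rows([
  [[0,0,0,0,0,0.004,0],[0,0,0,0,0,0.004,0],[0,0,0,0,0,0.004,0.03],[0,0,0,0,0,0.004,0.03],[0,0,0,0,0,-0.03,0.04],[0,0,0,0,0,-0.07,0.04],[0,0,0,0,0,-0.08,0.04],[0,0,0,0,0,-0.08,0.04]],
])

```text
time_s: 5.05
tcp_pos: [0.497, 0.3851, 0.2769]
tool_rot: [[0.0, 1.0, 0.001], [1.0, -0.0, 0.001], [0.001, 0.001, -1.0]]
force: [0.4, -1.2, -0.2]
opening: 0.0403
gripper_force: 0.0
```

```bash
python3 - <<'E'
from h import *
plan((.423,.024,.27,0))
for c in("scene","top"):
  optics.snapshot(c); print([(np.round(d["position"],3).tolist(),round(d["score"],2)) for d in optics.look_for(c,"bolt_a_mid")])
E
```

```text
t 5.05 tcp [0.497  0.3851 0.2769] open 0.0403 F [ 0.4 -1.2 -0.2] grip 0.0
(0.423, 0.024, 0.27, 0) rot [ 0.001 -0.001 -0.   ] shift [-0.3611 -0.074   0.0065]
[([0.417, 0.024, 0.012], 0.59)]
[]
```

send_rows([
  [[0,0,0,-0.052,-0.011,0,0.04],[0,0,0,-0.104,-0.022,0,0.04],[0,0,0,-0.156,-0.032,0,0.04],[0,0,0,-0.208,-0.043,0,0.04],[0,0,0,-0.26,-0.054,0,0.04],[0,0,0,-0.31,-0.064,0,0.04],[0,0,0,-0.361,-0.074,0,0.04],[0,0,0,-0.361,-0.074,0,0.04]],
])

```text
time_s: 6.25
tcp_pos: [0.4224, 0.0217, 0.2757]
tool_rot: [[0.005, 1.0, -0.001], [1.0, -0.005, -0.0], [-0.0, -0.001, -1.0]]
force: [0.2, 0.6, -0.5]
opening: 0.04
gripper_force: 0.0
```

```bash
python3 - <<'E'
from h import *
im=optics.snapshot("scene"); cv2.imwrite("pics/s2.png",cv2.resize(cv2.cvtColor(im,4)[130:280,150:350],(800,600),interpolation=2))
plan((.423,.024,.184,0))
E
```

```text
t 6.3 tcp [0.4227 0.0231 0.2759] open 0.0401 F [-0.1 -0.   0.5] grip 0.0
(0.423, 0.024, 0.184, 0) rot [-0.001 -0.    -0.003] shift [0.0009 0.0004 0.0919]
```

View pics/s2.png

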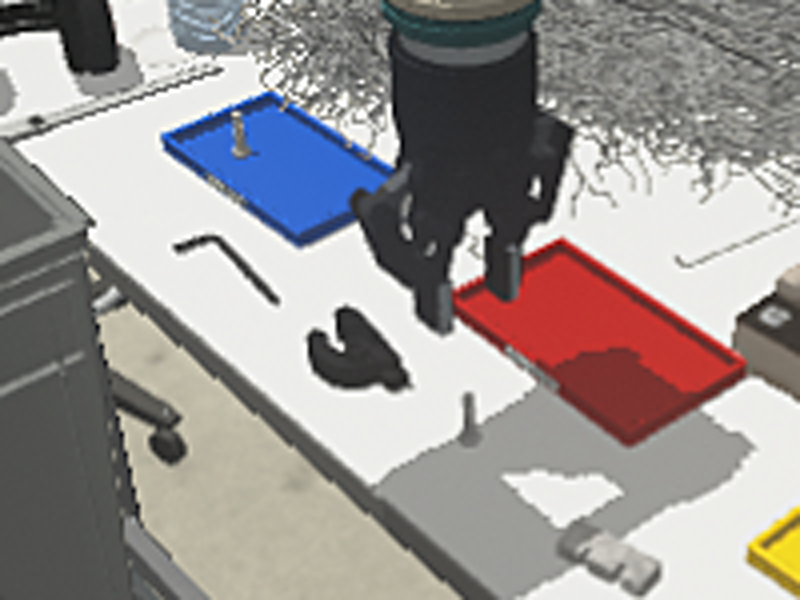

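Bolt b stands in the blue tray at crop (240,140), and bolt a stands below the gripper at (470,430). Next I grasp bolt a.

send_rows([
  [[0,0,0,0.001,0,0.045,0.04],[0,0,0,0.001,0,0.088,0.04],[0,0,0,0.001,0,0.09,0.04],[0,0,0,0.001,0,0.09,0],[0,0,0,0.001,0,0.09,0],[0,0,0,0.001,0,0.09,0],[0,0,0,0.001,0,0.09,0],[0,0,0,0.001,0,0.09,0]],
])

```text
time_s: 7.3
tcp_pos: [0.4239, 0.0252, 0.1885]
tool_rot: [[0.0, 1.0, 0.004], [1.0, -0.0, 0.001], [0.001, 0.004, -1.0]]
force: [-0.5, 1.2, 6.8]
opening: 0.0076
gripper_force: 59.1
```

send_rows([
  [[0,0,0,0,0,-0.03,0],[0,0,0,0,0,-0.065,0],[0,0,0,0.05,0.012,-0.065,0],[0,0,0,0.1,0.025,-0.065,0],[0,0,0,0.15,0.037,-0.065,0],[0,0,0,0.2,0.05,-0.065,0],[0,0,0,0.25,0.062,-0.065,0],[0,0,0,0.296,0.074,-0.065,0]],
])

```text
time_s: 8.3
tcp_pos: [0.4972, 0.3229, 0.2522]
tool_rot: [[-0.0, 1.0, 0.001], [1.0, 0.0, 0.0], [0.0, 0.001, -1.0]]
force: [0.2, 0.5, -0.8]
opening: 0.0073
gripper_force: 58.7
```

```bash
python3 - <<'E'
from h import *
plan((.497,.32,.19,0))
E
```

```text
t 8.3 tcp [0.4972 0.3229 0.2522] open 0.0073 F [ 0.2  0.5 -0.8] grip 58.7
(0.497, 0.32, 0.19, 0) rot [ 0.001 -0.     0.   ] shift [-0.0029 -0.0003  0.0622]
```

send_rows([
  [[0,0,0,-0.003,0,0.03,0],[0,0,0,-0.003,0,0.055,0],[0,0,0,-0.003,0,0.059,0],[0,0,0,-0.003,0,0.059,0.03],[0,0,0,-0.003,0,0.059,0.03],[0,0,0,-0.003,0,0.059,0.03],[0,0,0,-0.003,0,0.03,0.04],[0,0,0,-0.003,0,-0.02,0.06]],
])

```text
time_s: 9.3
tcp_pos: [0.4965, 0.3177, 0.2705]
tool_rot: [[0.0, 1.0, -0.004], [1.0, -0.0, -0.002], [-0.002, -0.004, -1.0]]
force: [0.2, 0.2, 0.9]
opening: 0.0566
gripper_force: 0.0
```

```bash
python3 - <<'E'
from h import *
plan((.407,.131,.26,-7))
E
```

```text
t 9.3 tcp [0.4965 0.3177 0.2705] open 0.0566 F [0.2 0.2 0.9] grip 0.0
(0.407, 0.131, 0.26, -7) rot [-0.004  0.002  0.122] shift [-0.1867 -0.0895  0.0112]
```

send_rows([
  [[0,0,0.03,-0.045,-0.02,0,0.07],[0,0,0.06,-0.09,-0.04,0,0.07],[0,0,0.09,-0.135,-0.06,0,0.07],[0,0,0.122,-0.1867,-0.0845,0.005,0.07],[0,0,0.122,-0.1867,-0.0845,0.011,0.07],[0,0,0.122,-0.1867,-0.0845,0.011,0.07],[0,0,0.122,-0.1867,-0.0845,0.011,0.07]],
])

```text
time_s: 10.18
tcp_pos: [0.413, 0.1321, 0.2609]
tool_rot: [[0.121, 0.993, 0.001], [0.993, -0.121, 0.0], [0.0, 0.001, -1.0]]
force: [-0.0, -0.6, -0.1]
opening: 0.0702
gripper_force: 0.0
```

```bash
python3 - <<'E'
from h import *
im=optics.snapshot("scene"); cv2.imwrite("pics/s3.png",cv2.resize(cv2.cvtColor(im,4)[120:270,140:340],(800,600),interpolation=2))
plan((.412,.131,.177,-7))
E
```

```text
t 10.225 tcp [0.413  0.1322 0.2609] open 0.0698 F [0.6 0.8 1. ] grip 0.0
(0.412, 0.131, 0.177, -7) rot [ 0.001 -0.     0.001] shift [-0.0013 -0.0009  0.0839]
```

View pics/s3.png

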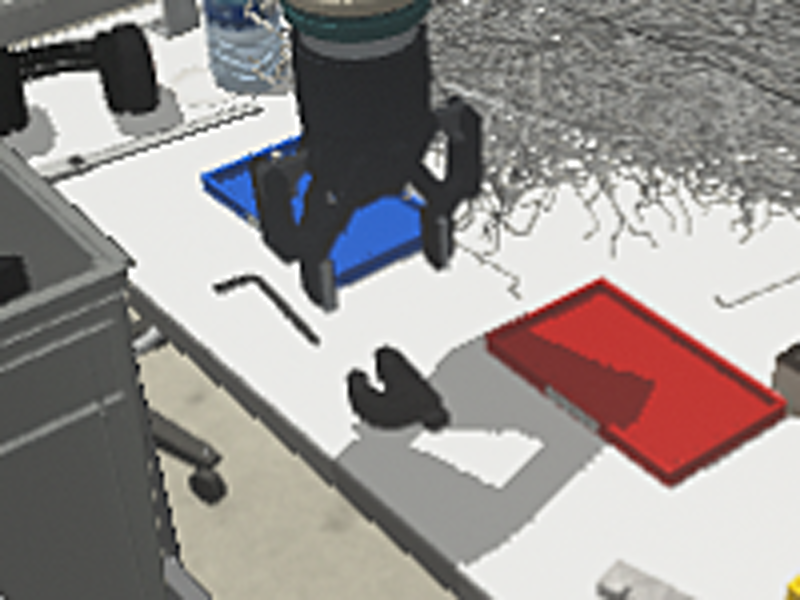

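The gripper is above the stud clip, which lies at crop (395,390). The fingers are well clear of the hex key.

send_rows([
  [[0,0,0,-0.001,-0.001,0.045,0.07],[0,0,0,-0.001,-0.001,0.08,0.07],[0,0,0,-0.001,-0.001,0.084,0.07],[0,0,0,-0.001,-0.001,0.084,0.03],[0,0,0,-0.001,-0.001,0.084,0.02],[0,0,0,-0.001,-0.001,0.084,0.02],[0,0,0,-0.001,-0.001,0.084,0.02],[0,0,0,-0.001,-0.001,0.084,0.02]],
])

```text
time_s: 11.22
tcp_pos: [0.4123, 0.1308, 0.1785]
tool_rot: [[0.122, 0.993, 0.004], [0.993, -0.122, 0.001], [0.002, 0.004, -1.0]]
force: [-0.6, 0.6, 6.0]
opening: 0.0435
gripper_force: 61.6
```

send_rows([
  [[0,0,0,0,0,-0.02,0.02],[0,0,0,0,0,-0.05,0.02],[0,0,0,0,0,-0.08,0.02],[0,0,0,0,0,-0.08,0.02]],
])

```text
time_s: 11.72
tcp_pos: [0.4121, 0.1307, 0.2594]
tool_rot: [[0.122, 0.993, 0.006], [0.993, -0.122, 0.001], [0.002, 0.006, -1.0]]
force: [-1.0, -0.8, -0.2]
opening: 0.0431
gripper_force: 61.2
```

```bash
python3 - <<'E'
from h import *
im=optics.snapshot("scene"); cv2.imwrite("pics/s4.png",cv2.resize(cv2.cvtColor(im,4)[100:250,140:340],(800,600),interpolation=2))
plan((.529,-.194,.27,0))
E
```

```text
t 11.775 tcp [0.4116 0.1305 0.2575] open 0.0432 F [-0.2  0.7 -0.7] grip 61.2
(0.529, -0.194, 0.27, 0) rot [ 0.003 -0.001 -0.122] shift [-0.3078  0.1561 -0.0124]
```

View pics/s4.png

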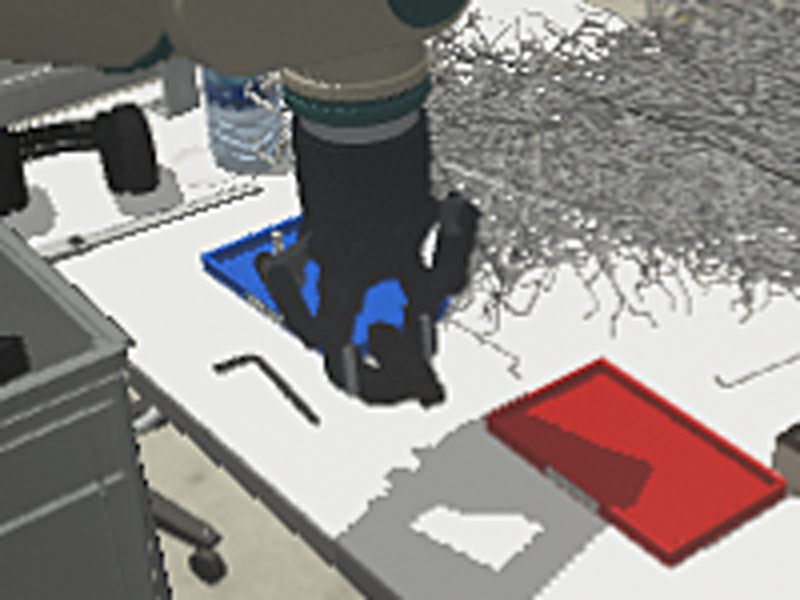

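send_rows([
  [[0,0,0,-0.045,0.02,-0.004,0.02],[0,0,-0.02,-0.09,0.044,-0.008,0.02],[0,0,-0.04,-0.134,0.067,-0.012,0.02],[0,0,-0.06,-0.178,0.09,-0.012,0.02],[0,0,-0.08,-0.222,0.112,-0.012,0.02],[0,0,-0.1,-0.266,0.134,-0.012,0.02],[0,0,-0.122,-0.308,0.156,-0.012,0.02],[0,0,-0.122,-0.308,0.156,-0.012,0.02]],
])

```text
time_s: 12.78
tcp_pos: [0.5287, -0.1966, 0.2664]
tool_rot: [[0.003, 1.0, -0.002], [1.0, -0.003, 0.001], [0.001, -0.002, -1.0]]
force: [-0.5, 0.1, -1.2]
opening: 0.0434
gripper_force: 61.2
```

```bash
python3 - <<'E'
from h import *
im=optics.snapshot("scene"); cv2.imwrite("pics/s5.png",cv2.cvtColor(im,4)[100:400,220:540])
plan((.529,-.194,.183,0))
E
```

```text
t 12.825 tcp [ 0.5285 -0.1951  0.2665] open 0.0431 F [-0.4  1.1 -0.7] grip 61.2
(0.529, -0.194, 0.183, 0) rot [-0.003 -0.002 -0.002] shift [0.001  0.0007 0.0835]
```

View pics/s5.png

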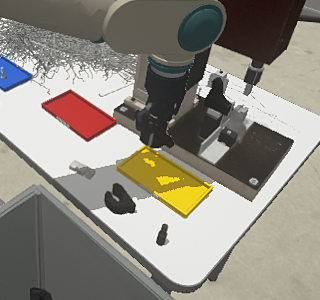

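The clip is held over the +y half of the yellow tray, clear of the press. Next I lower it and release.

send_rows([
  [[0,0,0,0.001,0.0005,0.04,0.02],[0,0,0,0.001,0.0005,0.075,0.02],[0,0,0,0.001,0.0005,0.0835,0.02],[0,0,0,0.001,0.0005,0.0835,0.02],[0,0,0,0.001,0.0005,0.0835,0.055],[0,0,0,0.001,0.0005,0.0835,0.055],[0,0,0,0.001,0.0005,0.0835,0.055],[0,0,0,0.001,0.0005,0.06,0.055]],
])

```text
time_s: 13.82
tcp_pos: [0.5286, -0.1929, 0.2069]
tool_rot: [[0.0, 1.0, -0.004], [1.0, -0.0, 0.002], [0.002, -0.004, -1.0]]
force: [0.8, 0.2, -0.3]
opening: 0.0548
gripper_force: 0.0
```

send_rows([
  [[0,0,0,0,0,-0.05,0.055],[0,0,0,0,0,-0.07,0.07],[0,0,0,0,0,-0.07,0.07]],
])

```text
time_s: 14.2
tcp_pos: [0.5296, -0.1933, 0.2805]
tool_rot: [[0.0, 1.0, 0.004], [1.0, -0.0, -0.002], [-0.002, 0.004, -1.0]]
force: [0.3, -0.0, -0.4]
opening: 0.0699
gripper_force: 0.0
```

```bash
python3 - <<'E'
from h import *
plan((.407,-.216,.262,-12))
E
```

```text
t 14.2 tcp [ 0.5296 -0.1933  0.2805] open 0.0699 F [ 0.3 -0.  -0.4] grip 0.0
(0.407, -0.216, 0.262, -12) rot [0.004 0.001 0.209] shift [-0.0226 -0.1227  0.018 ]
```

send_rows([
  [[0,0,0.06,-0.007,-0.04,0,0.07],[0,0,0.13,-0.015,-0.08,0,0.07],[0,0,0.209,-0.0226,-0.1227,0.01,0.07],[0,0,0.209,-0.0226,-0.1227,0.018,0.07],[0,0,0.209,-0.0226,-0.1227,0.018,0.07],[0,0,0.209,-0.0226,-0.1227,0.018,0.07]],
])

```text
time_s: 14.95
tcp_pos: [0.4073, -0.2157, 0.2604]
tool_rot: [[0.207, 0.978, 0.0], [0.978, -0.207, 0.0], [0.0, 0.0, -1.0]]
force: [0.7, -0.2, 0.2]
opening: 0.0698
gripper_force: 0.0
```

```bash
python3 - <<'E'
from h import *
im=optics.snapshot("scene"); cv2.imwrite("pics/s6.png",cv2.resize(cv2.cvtColor(im,4)[200:380,240:480],(800,600),interpolation=2))
plan((.407,-.216,.177,-12))
E
```

```text
t 15.0 tcp [ 0.4073 -0.2157  0.2606] open 0.07 F [ 0.8 -0.4 -0.1] grip 0.0
(0.407, -0.216, 0.177, -12) rot [ 0.    -0.     0.002] shift [-0.0004 -0.0002  0.0836]
```

View pics/s6.png

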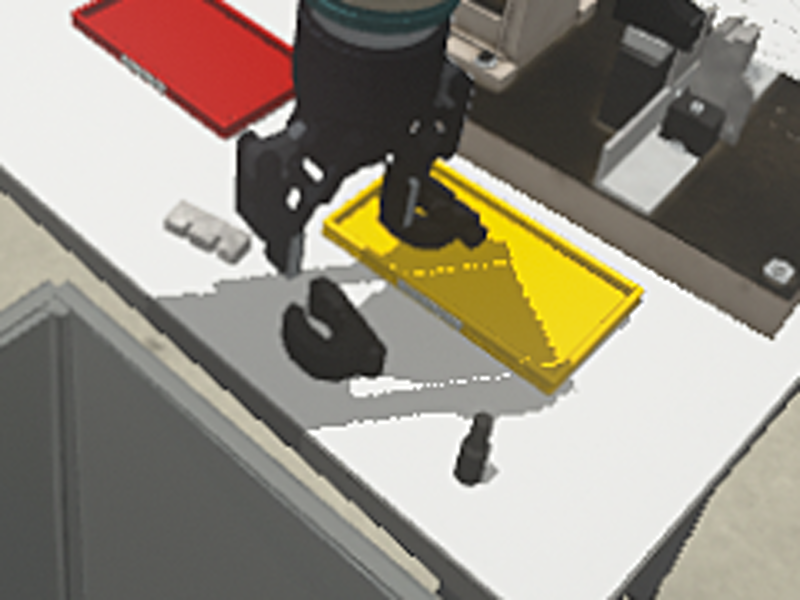

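The stud clip lies flat in the tray at crop (430,220), and the plain clip is below the gripper at (335,330).

send_rows([
  [[0,0,0,0,0,0.045,0.07],[0,0,0,0,0,0.08,0.07],[0,0,0,0,0,0.0835,0.07],[0,0,0,0,0,0.0835,0.03],[0,0,0,0,0,0.0835,0.02],[0,0,0,0,0,0.0835,0.02],[0,0,0,0,0,0.0835,0.02],[0,0,0,0,0,0.0835,0.02]],
])

```text
time_s: 16.0
tcp_pos: [0.4074, -0.2162, 0.1791]
tool_rot: [[0.207, 0.978, 0.004], [0.978, -0.207, -0.002], [-0.001, 0.004, -1.0]]
force: [-0.6, 0.6, 7.0]
opening: 0.044
gripper_force: 61.4
```

send_rows([
  [[0,0,0,0,0,-0.02,0.02],[0,0,0,0,0,-0.05,0.02],[0,0,0,0,0,-0.08,0.02],[0,0,0,0,0,-0.09,0.02]],
])

```text
time_s: 16.5
tcp_pos: [0.4069, -0.216, 0.2694]
tool_rot: [[0.207, 0.978, 0.004], [0.978, -0.207, -0.002], [-0.002, 0.004, -1.0]]
force: [0.5, -0.5, -1.2]
opening: 0.0439
gripper_force: 61.0
```

```bash
python3 - <<'E'
from h import *
plan((.529,-.277,.265,0))
optics.snapshot("scene"); print([(np.round(d["position"],3).tolist(),round(d["score"],2)) for k in("clip_plain_mid","clip_stud_mid") for d in optics.look_for("scene",k)])
E
```

```text
t 16.5 tcp [ 0.4069 -0.216   0.2694] open 0.0439 F [ 0.5 -0.5 -1.2] grip 61.0
(0.529, -0.277, 0.265, 0) rot [ 0.004  0.002 -0.209] shift [-0.0343  0.1321  0.005 ]
[([0.412, -0.232, 0.114], 0.82), ([0.529, -0.271, 0.003], 0.74), ([0.414, -0.232, 0.11], 0.64), ([0.534, -0.207, 0.023], 0.56)]
```

send_rows([
  [[0,0,-0.05,-0.008,0.033,0,0.02],[0,0,-0.1,-0.016,0.066,0,0.02],[0,0,-0.16,-0.024,0.1,0,0.02],[0,0,-0.209,-0.0323,0.1325,0,0.02],[0,0,-0.209,-0.0323,0.1325,0.002,0.02],[0,0,-0.209,-0.0323,0.1325,0.005,0.02],[0,0,-0.209,-0.0323,0.1325,0.005,0.02]],
])

```text
time_s: 17.52
tcp_pos: [0.5288, -0.2745, 0.2612]
tool_rot: [[0.0, 1.0, -0.001], [1.0, -0.0, 0.001], [0.001, -0.001, -1.0]]
force: [0.3, -0.3, -1.1]
opening: 0.044
gripper_force: 61.0
```

```bash
python3 - <<'E'
from h import *
plan((.529,-.275,.183,0))
# held clip vs tray gap, from the scene picture
im=optics.snapshot("scene"); cv2.imwrite("pics/s7.png",cv2.cvtColor(im,4))
for c in("scene","top"):
  if c=="top": cv2.imwrite("pics/t7.png",cv2.cvtColor(optics.snapshot(c),4))
  print(c,[(np.round(d["position"],3).tolist(),round(d["score"],2)) for k in("clip_plain_mid","clip_stud_mid") for d in optics.look_for(c,k)])
E
```

```text
t 17.525 tcp [ 0.5288 -0.2745  0.2612] open 0.044 F [ 0.3 -0.3 -1.1] grip 61.0
(0.529, -0.275, 0.183, 0) rot [-0.001 -0.001 -0.   ] shift [-0.0006  0.0003  0.0782]
scene [([0.534, -0.292, 0.104], 0.65), ([0.533, -0.198, 0.022], 0.91)]
top []
```

send_rows([
  [[0,0,0,0.0025,0,0.035,0.02],[0,0,0,0.0025,0,0.07,0.02],[0,0,0,0.0025,0,0.0782,0.02],[0,0,0,0.0025,0,0.0782,0.02],[0,0,0,0.0025,0,0.0782,0.055],[0,0,0,0.0025,0,0.0782,0.055],[0,0,0,0.0025,0,0.0782,0.055],[0,0,0,0.0025,0,0.05,0.055]],
])

```text
time_s: 18.82
tcp_pos: [0.5287, -0.272, 0.2098]
tool_rot: [[0.0, 1.0, -0.005], [1.0, -0.0, 0.003], [0.003, -0.005, -1.0]]
force: [0.7, 0.8, 0.8]
opening: 0.0549
gripper_force: 0.0
```

send_rows([
  [[0,0,0,0,0,-0.05,0.055],[0,0,0,0,0,-0.08,0.05],[0,0,0,0,0,-0.08,0.05]],
])

```text
time_s: 19.2
tcp_pos: [0.5299, -0.2726, 0.2954]
tool_rot: [[-0.0, 1.0, 0.005], [1.0, 0.0, -0.003], [-0.003, 0.005, -1.0]]
force: [-0.1, -0.6, -0.7]
opening: 0.0502
gripper_force: 0.0
```

```bash
python3 - <<'E'
from h import *
plan((.400,-.331,.29,0))
E
```

```text
t 19.2 tcp [ 0.5299 -0.2726  0.2954] open 0.0502 F [-0.1 -0.6 -0.7] grip 0.0
(0.4, -0.331, 0.29, 0) rot [0.005 0.003 0.   ] shift [-0.0583 -0.13    0.0048]
```

send_rows([
  [[0,0,0,-0.02,-0.045,0,0.05],[0,0,0,-0.04,-0.09,0,0.05],[0,0,0,-0.058,-0.13,0.004,0.05],[0,0,0,-0.058,-0.13,0.004,0.05],[0,0,0,-0.058,-0.13,0.004,0.05]],
])

```text
time_s: 19.82
tcp_pos: [0.3996, -0.3302, 0.2872]
tool_rot: [[0.0, 1.0, -0.001], [1.0, -0.0, 0.001], [0.001, -0.001, -1.0]]
force: [0.4, 0.7, 0.0]
opening: 0.05
gripper_force: 0.0
```

```bash
python3 - <<'E'
from h import *
plan((.400,-.331,.187,0))
for c in("scene","top"):
  cv2.imwrite(f"pics/{c}8.png",cv2.cvtColor(optics.snapshot(c),4))
  print(c,[(k,np.round(d["position"],3).tolist(),round(d["score"],2)) for k in("clip_plain_mid","clip_stud_mid","punch_mid") for d in optics.look_for(c,k)])
E
```

```text
t 19.825 tcp [ 0.3996 -0.3302  0.2872] open 0.05 F [0.4 0.7 0. ] grip 0.0
(0.4, -0.331, 0.187, 0) rot [-0.001 -0.001 -0.   ] shift [-0.0009  0.0005  0.1002]
scene [('clip_plain_mid', [0.542, -0.305, 0.02], 0.52), ('clip_stud_mid', [0.531, -0.197, 0.023], 0.71), ('punch_mid', [0.398, -0.335, 0.03], 0.46), ('punch_mid', [0.411, 0.284, 0.008], 0.39)]
top [('clip_plain_mid', [0.535, -0.275, 0.031], 0.64)]
```

send_rows([
  [[0,0,0,-0.001,0,0.04,0.05],[0,0,0,-0.001,0,0.08,0.05],[0,0,0,-0.001,0,0.1,0.05],[0,0,0,-0.001,0,0.1,0],[0,0,0,-0.001,0,0.1,0],[0,0,0,-0.001,0,0.1,0],[0,0,0,-0.001,0,0.1,0],[0,0,0,-0.001,0,0.1,0]],
])

```text
time_s: 21.22
tcp_pos: [0.3998, -0.3316, 0.1892]
tool_rot: [[-0.0, 1.0, 0.002], [1.0, 0.0, -0.001], [-0.001, 0.002, -1.0]]
force: [-0.4, 0.4, 6.5]
opening: 0.0146
gripper_force: 58.5
```

send_rows([
  [[0,0,0,0,0,-0.04,0],[0,0,0,0,0,-0.08,0],[0,0,0,0,0,-0.08,0],[0,0,0,0,0,-0.08,0]],
])

```text
time_s: 21.72
tcp_pos: [0.3992, -0.3312, 0.267]
tool_rot: [[0.0, 1.0, -0.001], [1.0, -0.0, 0.001], [0.001, -0.001, -1.0]]
force: [-0.4, 0.4, -0.9]
opening: 0.0144
gripper_force: 58.5
```

```bash
python3 - <<'E'
from h import *
plan((.535,.05,.267,0))
for c in("scene","top"):
  cv2.imwrite(f"pics/{c}9.png",cv2.cvtColor(optics.snapshot(c),4))
E
```

```text
t 21.725 tcp [ 0.3992 -0.3312  0.267 ] open 0.0144 F [-0.4  0.4 -0.9] grip 58.5
(0.535, 0.05, 0.267, 0) rot [-0.001 -0.001 -0.   ] shift [3.812e-01 1.358e-01 2.000e-04]
```

send_rows([
  [[0,0,0,0.05,0.01,0,0],[0,0,0,0.1,0.02,0,0],[0,0,0,0.15,0.03,0,0],[0,0,0,0.2,0.045,0,0],[0,0,0,0.25,0.065,0,0],[0,0,0,0.3,0.09,0,0],[0,0,0,0.345,0.115,0,0],[0,0,0,0.381,0.136,0,0]],
])

```text
time_s: 22.82
tcp_pos: [0.5358, 0.0516, 0.2665]
tool_rot: [[-0.001, 1.0, -0.002], [1.0, 0.001, 0.0], [0.0, -0.002, -1.0]]
force: [0.6, -0.3, -1.9]
opening: 0.0146
gripper_force: 58.6
```

```bash
python3 - <<'E'
from h import *
plan((.535,.05,.193,0))
E
```

```text
t 22.825 tcp [0.5358 0.0516 0.2665] open 0.0146 F [ 0.6 -0.3 -1.9] grip 58.6
(0.535, 0.05, 0.193, 0) rot [-0.002 -0.     0.001] shift [-0.0016 -0.0006  0.0735]
```

send_rows([
  [[0,0,0,0,0,0.035,0],[0,0,0,0,0,0.065,0],[0,0,0,0,0,0.074,0],[0,0,0,0,0,0.074,0],[0,0,0,0,0,0.074,0.04],[0,0,0,0,0,0.074,0.04],[0,0,0,0,0,0.04,0.05],[0,0,0,0,0,0,0.06]],
])

```text
time_s: 23.82
tcp_pos: [0.5352, 0.0495, 0.2681]
tool_rot: [[0.0, 1.0, -0.002], [1.0, -0.0, 0.0], [0.0, -0.002, -1.0]]
force: [-0.3, 0.3, -0.2]
opening: 0.0601
gripper_force: 0.0
```

send_rows([
  [[0,0,0,0,-0.03,-0.05,0.06],[0,0,0,0,-0.07,-0.1,0.06],[0,0,0,0,-0.11,-0.14,0.06],[0,0,0,0,-0.15,-0.16,0.06],[0,0,0,0,-0.15,-0.16,0.06],[0,0,0,0,-0.15,-0.16,0.06]],
])

```text
time_s: 24.58
tcp_pos: [0.3857, 0.0496, 0.4275]
tool_rot: [[0.0, 1.0, -0.0], [1.0, -0.0, 0.0], [0.0, -0.0, -1.0]]
force: [0.4, 0.2, 0.2]
opening: 0.0596
gripper_force: 0.0
```

```bash
python3 - <<'E'
from h import *
plan()
P={}
for c in("scene","top"):
  P[c]=cv2.cvtColor(optics.snapshot(c),4); cv2.imwrite(f"pics/{c}10.png",P[c])
  print(c,[(k,np.round(d["position"],3).tolist(),round(d["score"],2)) for k in("clip_plain_mid","clip_stud_mid","punch_mid","bolt_a_mid","gauge_block_mid","hex_key_mid") for d in optics.look_for(c,k)])
a=cv2.resize(P["scene"][140:340,150:450],(800,533),interpolation=2)[:, :]
b=cv2.resize(P["top"][160:250,100:420],(800,225),interpolation=2)
cv2.imwrite("pics/fin.png",cv2.resize(np.vstack([a,b]),(792,750))[:,:] if 0 else cv2.resize(np.vstack([a,b]),(630,598)))
E
```

```text
t 24.575 tcp [0.3857 0.0496 0.4275] open 0.0596 F [0.4 0.2 0.2] grip 0.0
scene [('clip_plain_mid', [0.532, -0.277, 0.026], 0.6), ('clip_stud_mid', [0.532, -0.198, 0.021], 0.56), ('punch_mid', [0.546, 0.033, 0.003], 0.48), ('gauge_block_mid', [0.413, -0.104, 0.01], 0.83), ('hex_key_mid', [0.412, 0.28, 0.005], 0.56)]
top [('clip_plain_mid', [0.538, -0.276, 0.028], 0.55), ('clip_stud_mid', [0.54, -0.191, 0.03], 0.72), ('gauge_block_mid', [0.538, -0.196, 0.026], 0.53), ('hex_key_mid', [0.415, 0.282, 0.008], 0.45)]
```

View pics/fin.png

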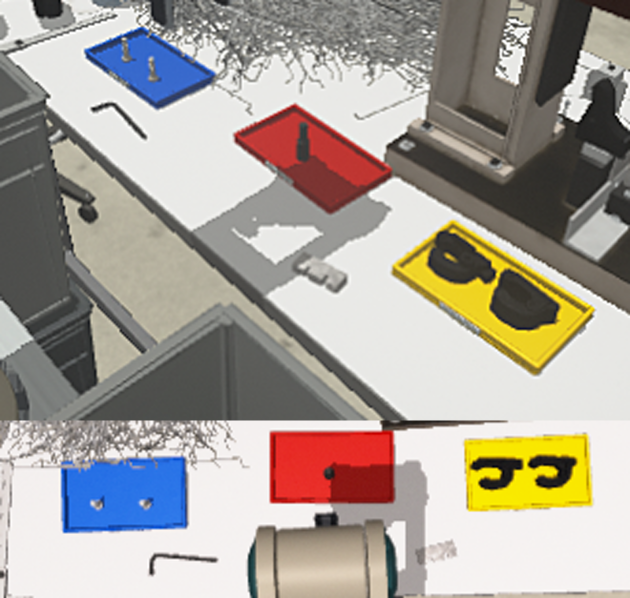

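Both clips lie flat side by side in the yellow tray, with a small gap between them. Both bolts stand in the blue tray and the punch stands in the red one. The hex key and gauge block haven't moved.

```bash
python3 -c "
from rig import workorder; print(workorder.close_job())"
```

```text
the job is handed in; nothing more can be done
None
```

I handed the job in at about 25 s: both clips lie flat in the yellow tray, both bolts stand in the blue and the punch in the red, and the hex key and gauge block were left in place. This is from the final camera check; the hand-in returned no verdict.

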